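Interleave and stack slide trays

TASK

Lay the full-size white separator sheet squarely on top of the slide tray that stands on the steel carrier plate, and let go of it. Then set the other tray that holds slides squarely on the sheet, keeping it level and putting it down gently rather than dropping it. Do not shift the tray on the carrier, and leave the empty tray where it is.

Things in the scene. Friction and masses are not known exactly. Their poses are not given: they have to be found in the camera images.
- lower_tray: Bottom layer: grey open tray 90 (x) by 62 (y) by 20 (z) mm, walls 3 mm, two glass slides lying below its rim. Loose in the middle of a fixed steel carrier plate 170 x 100 x 6 mm (long side along the tray's x, within 4 degrees), with a bar handle 25 mm high at each end, 77 mm from the plate's middle. Origin: centre of the tray's underside, 6 mm above the bench; x along its long side, z up.
- sheet: Separator: stiff white plastic sheet 90 (x) by 62 (y) by 5 (z) mm, about 30 g, loose on a fixed cream block 70 x 36 x 26 mm high; it overhangs 13 mm along each long side, so it can be gripped across its 62 mm width. (A 45 mm square white sheet on a like block is not the one.) Origin: centre of its underside; x along its long side, z up.
- upper_tray: Next layer: grey open tray 90 (x) by 62 (y) by 20 (z) mm, about 120 g, with two glass slides fixed in it (white frosted end, pink dot), loose on the bench away from the carrier; can be gripped from above across its 62 mm width. Origin: centre of its underside; x along its long side, z up.
- empty_tray: A tray of the same size (90 x 62 x 20 mm) but empty, with no slides, loose on the bench; not to be used. Origin: centre of its underside; x along its long side, z up.
Things that resemble listed ones, but are neither listed nor needed, are in the scene too. What is shaped like the lower_tray but brown is not meant. What is shaped like the sheet but purple is not meant.

How it is judged (in metres and radians):
On the way:
1. the full-size sheet lies squarely on the lower tray, released and at rest (horizontal distance between sheet and lower_tray below 0.018 m and z of sheet in the frame of lower_tray between 0.016 and 0.024 m and angle between the x axis of sheet and the x axis of lower_tray, either way round below 0.22 rad and linear speed of sheet below 0.03 m/s and contact force between the fingers and sheet below 0.1 N), for 0.2 s.
At the end, for the whole second after the job is handed in: The sheet lies flat on the lower tray and the loaded tray lies flat and upright on the sheet: both centred over the lower tray within 18 mm and lined up with it within 12 degrees (either way round), at rest and released (horizontal distance between each of sheet, upper_tray and lower_tray below 0.018 m and z of sheet in the frame of lower_tray between 0.016 and 0.024 m and angle between the x axis of each of sheet, upper_tray and the x axis of lower_tray, either way round below 0.22 rad and z of upper_tray in the frame of lower_tray between 0.021 and 0.029 m and angle between each of upper_tray, lower_tray's own z axis and vertical below 0.08 rad and linear speed of each of upper_tray, sheet below 0.03 m/s); the robot touches nothing.
It fails at once if the tray on the carrier is shifted by more than 20 mm (distance of lower_tray from where it was at the start of the episode above 0.02 m).
It fails at once if the empty tray is moved by more than 20 mm (distance of empty_tray from where it was at the start of the episode above 0.02 m).
It fails at once if the loaded tray is tipped by more than about 25 degrees (angle between upper_tray's own z axis and vertical above 0.45 rad).
It fails at once if the loaded tray is dropped from more than about 20 mm (linear speed of upper_tray above 0.6 m/s and contact force between the fingers and upper_tray below 0.05 N).
It also fails if it takes over 61 s, if anything falls off the work surface, if the arm or the gripper's body presses on something with over 40 N, if the wrist force passes 120 N, or if a joint passes its speed limit or range.

ROBOT

A 6-joint arm with a two-finger parallel gripper is mounted at the origin on the work surface. World frame = base frame: x ahead of the robot, y to its left, z up, the work surface at z = 0. Lengths are in m, angles in degrees, forces in N, time in s.
With the tool pointing down it reaches from about 0.375 to 0.9 m from the base axis. Payload 3.1 kg.
Tool frame: the origin (TCP) lies midway between the tips of the shut fingers; the grasp point (between the pads) lies bot.hold_point_z behind it (bot.hold_point_z is the distance from the TCP to the grasp point, in m); z points along the fingers, y is the direction in which the jaws open and shut (so a half turn about z gives the same grasp; the last joint's range is limited). The gripper opens to 87 mm and grips with 3 to 60 N. Pads are 19 mm wide; open, the fingers measure 117 mm over their backs; the gripper's body (75 mm by 190 mm) begins 51 mm behind the grasp point.
Start: joints at [-78.295, 30.224, 82.088, -0, 67.689, -10.227], TCP at [0.233, -0.58, 0.223] pointing down, gripper open.
Joint ranges: [-176.69, 176.69], [-43.24, 126.21], [12.49, 139.97], [-82, 262], [0, 151.66], [-163.58, 163.58]. Speed limits (degrees/s): [159.86, 159.86, 180, 180, 180, 180].

INTERFACE

Orientations are given as a 3x3 rotation matrix whose columns are the frame's x, y, z axes.
In Python, from rig import bot, vision, order gives the robot as it stands. The module is installed in compiled form; this text tells all that it offers.
- The arm moves only by the tool move_arm, never from a script. Its argument "moves" is a list of rows, each an object of numbers: "hand": the finger opening in mm, from 0 to 87; "x", "y", "z": the shift along the tool's x, y, z in units of 25 mm (1.0 is 25 mm); "wx", "wy", "wz": the turn, a rotation vector about the tool's x, y, z in degrees. In form: [{"hand": .., "x": .., "y": .., "z": .., "wx": .., "wy": .., "wz": ..}, ...]. A call has 1 to 20 rows; each row shifts and turns the commanded pose from where the row before left it, along the tool's axes as they then stand; what a row does not reach is not made up. A row lasts 1/10 s, in which the tool goes at most 50 mm and 8.59 degrees, less where a joint would pass 70% of its speed; a pose out of reach is approached as far as the arm can. A call is refused whole if a number of a shift passes 1 or a number of a turn 8.59, either way. A call with a gripper value outside its range is refused whole. The fingers move at their own pace and stop on an object; the grip force is fixed at half the most. Time passes only in rows, so rows that do not move let the fingers close. It gives the time, the measured TCP pose, the force and the opening at its end, in the units of the state.
- bot.read_state(): the state, without advancing time (a new reading comes with each control period).
- vision.capture(name): name is "side" or "top" or "wrist"; returns a dict with "image" (420x560x3 uint8, red, green, blue), "z_map" (420x560 float32, m along the optical axis (not along the pixel's ray), 0 where there is no reading), "fx", "fy", "cx", "cy" (pixels), "pose" (4x4, takes a point from camera to world coordinates); the wrist camera has in their place "hand_eye" (4x4, takes a point from camera to tool coordinates, whose origin is the TCP and whose axes are the flange's). Camera axes: x right, y down, z forward; pixel columns grow to the right and rows downward; lengths in m; the calibration is good to about 2 mm. The wrist camera is an equidistant fisheye: a pixel r from the principal point sees the ray r / f radians off the axis. A picture is of the moment at which its call begins: read the wrist's pose just before it.
- order.hand_in(): hands the job in, once; it reports no verdict.
The state is a dict: "time_s": time; "joint_positions": joint angles; "qvel": joint speeds; "tau": joint torques, N m; "position": TCP position; "tcp_rot": TCP orientation; "force": force on the tool from outside, world axes, zero at the start; "moment": the same for the moment, N m; "opening": opening from 0.0 (shut) to 1.0 (fully open).
Only numpy, scipy, OpenCV 4.12 (cv2) and the standard library are available. Lean on these libraries where they do the work, as an engineer would, in place of code of your own. Each camera call takes 0.05 s, during which the arm holds its last target.

## Working session

There is one attempt and no reset: what is moved stays moved. The work goes in short steps, Python scripts to look and compute and a tool call to move; the robot and the scene stay as the last step left them, time stands still between calls to the robot, and variables do not carry over. Pictures are saved under pics/ and viewed, and the job is handed in when it is done.

Besides the shell and the picture viewer there is one more tool, called after "Call:" as name(argument=value, ...), one argument or row to a line, values as JSON. move_arm: Moves the arm, as the interface text tells. Its arguments: {"type":"object","properties":{"moves":{"type":"array"}},"required":["moves"]}

```bash
mkdir -p pics; cat > h.py <<'E'
import numpy as np, cv2, pickle
from rig import bot, vision, order
def grab(n,tag):
    s=bot.read_state(); c=vision.capture(n); c['state']=s
    pickle.dump(c,open(f'pics/{tag}.pkl','wb')); cv2.imwrite(f'pics/{tag}.png',c['image'][...,::-1]); return c
def load(tag): return pickle.load(open(f'pics/{tag}.pkl','rb'))
def world(c,u,v,z=None):
    d=float(c['z_map'][int(round(v)),int(round(u))])
    r=np.array([(u-c['cx'])/c['fx'],(v-c['cy'])/c['fy'],1.])
    P=c['pose']
    if z is not None:
        w=P[:3,:3]@r; d=(z-P[2,3])/w[2]
    return P[:3,:3]@(r*d)+P[:3,3]
def cloud(c):
    H,W=c['z_map'].shape; v,u=np.mgrid[:H,:W]; d=c['z_map']
    p=np.stack([(u-c['cx'])/c['fx']*d,(v-c['cy'])/c['fy']*d,d],-1)
    return p@c['pose'][:3,:3].T+c['pose'][:3,3]
E
python3 - <<'E'
from h import *
print(bot.read_state(), bot.hold_point_z)
c=grab('top','top0'); print(c['pose'],c['fx'])
grab('side','side0')
E
```

```text
{'time_s': 0.0, 'joint_positions': array([-7.82955569e+01,  3.02793848e+01,  8.21555599e+01, -2.41117811e-03,
        6.76876352e+01, -1.02274791e+01]), 'qvel': array([-0.04296061,  0.02566364, -0.02367066,  0.04567402,  0.04234355,
       -0.02560083]), 'tau': array([ 2.66355328e-04, -4.40044105e+01, -1.76593941e+01,  6.31426298e-02,
        5.84447093e-02, -1.88136701e-04]), 'position': array([ 0.23330636, -0.57904594,  0.22157171]), 'tcp_rot': array([[ 9.27622398e-01,  3.73519028e-01, -4.72132651e-04],
       [ 3.73519170e-01, -9.27620113e-01,  2.08703906e-03],
       [ 3.41589056e-04, -2.11233477e-03, -9.99997711e-01]]), 'force': array([ 0.13826834, -0.59585047, -0.4781249 ]), 'moment': array([ 0.02490567,  0.01728839, -0.03616105]), 'opening': 0.9984686931471154} 0.0187
[[ 0.01326365 -0.98707276  0.15972302  0.40768328]
 [-0.99990463 -0.01370804 -0.00168073  0.0119224 ]
 [ 0.00384849 -0.15968549 -0.98716044  0.96346115]
 [ 0.          0.          0.          1.        ]] 446.7862607613395
```

View pics/top0.png

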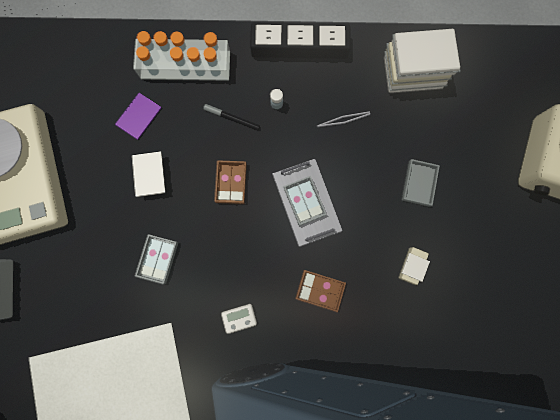

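View pics/side0.png

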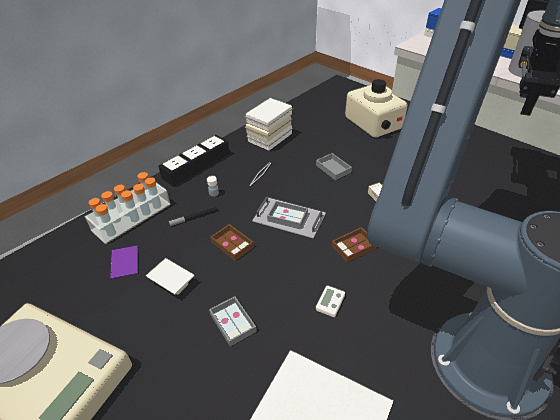

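The top view shows the sheet at (148,174), the loaded tray at (157,259), the lower tray on the carrier at (306,202) and the empty tray at (421,183). Next I measure them.

```bash
cat >> h.py <<'E'
def rect(c,box,zlo,zhi):
    u0,v0,u1,v1=box; p=cloud(c)[v0:v1,u0:u1].reshape(-1,3)
    m=(p[:,2]>zlo)&(p[:,2]<zhi); q=p[m]
    (cx,cy),(w,h),a=cv2.minAreaRect((q[:,:2]*1000).astype(np.float32))
    if w<h: w,h,a=h,w,a+90
    a=(a+90)%180-90
    return dict(c=(round(cx,1),round(cy,1)),size=(round(w,1),round(h,1)),yaw=round(a,1),zmed=round(float(np.median(q[:,2]))*1000,1),n=int(m.sum()))
E
python3 - <<'E'
from h import *
c=load('top0')
print('sheet',rect(c,(120,140,180,205),.02,.05))
print('upper',rect(c,(125,225,190,295),.012,.04))
print('lower',rect(c,(280,172,335,232),.0195,.04))
print('plate',rect(c,(260,150,350,250),.003,.05))
print('plate hi',rect(c,(260,150,350,250),.027,.05))
print('empty',rect(c,(395,150,445,215),.012,.04))
im=c['image'][...,::-1]
def crop(b,k): return cv2.resize(im[b[1]:b[3],b[0]:b[2]],None,fx=k,fy=k,interpolation=cv2.INTER_CUBIC)
a=crop((110,140,200,300),3.7);b=crop((260,150,350,250),5.9)
cv2.imwrite('pics/crop0.png',np.hstack([a[:590],b[:590]])[:, :800]) if a.shape[0]>=590 and b.shape[0]>=590 else print(a.shape,b.shape)
E
```

```text
sheet {'c': (609.6, 298.5), 'size': (91.2, 63.5), 'yaw': 9.3, 'zmed': 32.9, 'n': 1221}
upper {'c': (430.1, 275.6), 'size': (90.2, 63.9), 'yaw': -14.2, 'zmed': 21.0, 'n': 345}
lower {'c': (553.8, -36.5), 'size': (158.8, 63.9), 'yaw': 24.0, 'zmed': 27.4, 'n': 283}
plate {'c': (563.8, -36.5), 'size': (218.5, 196.8), 'yaw': 0.8, 'zmed': 7.9, 'n': 5169}
plate hi {'c': (555.7, -36.2), 'size': (159.2, 67.1), 'yaw': 19.2, 'zmed': 28.2, 'n': 216}
empty {'c': (601.2, -286.1), 'size': (91.3, 63.3), 'yaw': -12.5, 'zmed': 20.9, 'n': 349}
```

View pics/crop0.png

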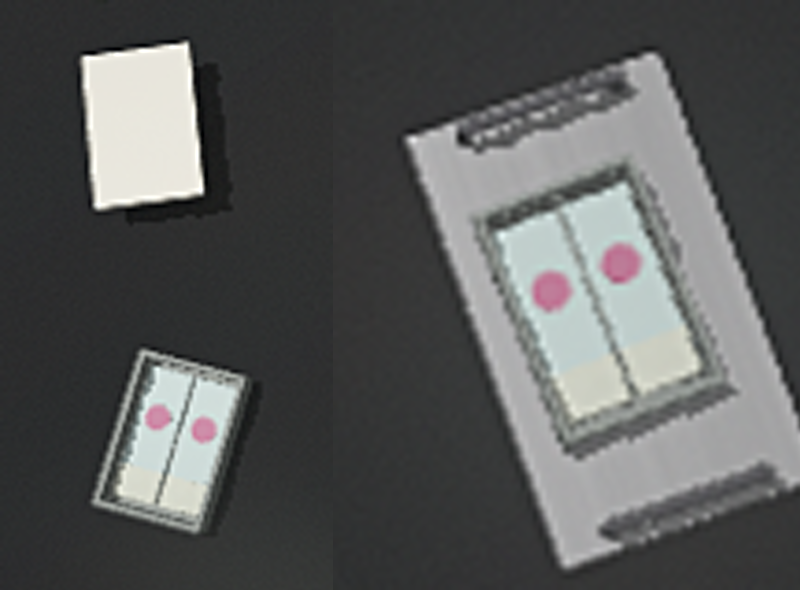

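```bash
python3 - <<'E'
from h import *
c=load('top0')
def corners(L,off,k,z):
    q=np.array([world(c,off[0]+(x+.5)/k-.5,off[1]+(y+.5)/k-.5,z)[:2] for x,y in L])*1000
    ax=((q[0]+q[1])-(q[2]+q[3]))/2; print(q.mean(0).round(1),np.linalg.norm(ax).round(1),np.linalg.norm(((q[0]+q[3])-(q[1]+q[2]))/2).round(1),np.degrees(np.arctan2(ax[1],ax[0])).round(1), q.round(0).tolist())
corners([(80,57),(189,42),(204,194),(95,210)],(110,140),3.7,.031)
corners([(143,350),(246,377),(202,533),(95,503)],(110,140),3.7,.020)
o=(260-333/5.9,150)
corners([(478,218),(628,165),(722,378),(572,435)],o,5.9,.026)
corners([(405,136),(655,53),(805,487),(567,570)],o,5.9,.006)
p=cloud(c); 
from scipy import ndimage
m=np.zeros(p.shape[:2],bool); m[172:232,282:332]=1
m&=(p[...,2]>.0215)
l,n=ndimage.label(m,np.ones((3,3)))
for i in range(1,n+1):
    q=p[l==i]
    if len(q)>15:
        print(len(q),(q.mean(0)*1000).round(1),cv2.minAreaRect((q[:,:2]*1000).astype(np.float32)))
# sheet PCA
for b,zl in(((120,140,180,205),.02),((125,225,190,295),.012)):
    q=p[b[1]:b[3],b[0]:b[2]].reshape(-1,3);q=q[q[:,2]>zl]; w,V=np.linalg.eigh(np.cov(q[:,:2].T)); print(q.mean(0),np.degrees(np.arctan2(V[1,1],V[0,1])))
E
```

```text
[609.  299.3] 90.7 62.9 9.0 [[649.0, 338.0], [659.0, 275.0], [569.0, 261.0], [559.0, 323.0]]
[429.7 274.8] 89.3 62.1 -13.5 [[480.0, 294.0], [466.0, 235.0], [378.0, 255.0], [394.0, 316.0]]
[556.9 -35.5] 85.1 57.8 23.8 [[586.0, 9.0], [606.0, -45.0], [529.0, -79.0], [507.0, -26.0]]
[556.3 -39.2] 170.8 95.2 19.9 [[620.0, 36.0], [653.0, -57.0], [492.0, -111.0], [460.0, -25.0]]
242 [557.2 -34.7  31.3] ((508.1733093261719, -34.6495246887207), (90.02544403076172, 202.39610290527344), 89.11412811279297)
[0.60667294 0.29494172 0.04265983] 47.06766948255253
[0.42728956 0.2660756  0.05663151] 86.71321177510984
```

```bash
cat >> h.py <<'E'
def plan(x,y,yaw,z):
    s=bot.read_state(); R=s['tcp_rot']; p=s['position']
    cur=np.degrees(np.arctan2(R[1,0],R[0,0])); a=np.radians(yaw)
    T=np.array([[np.cos(a),np.sin(a),0],[np.sin(a),-np.cos(a),0],[0,0,-1.]])
    from scipy.spatial.transform import Rotation as Ro
    print('t',round(s['time_s'],2),'p',p.round(4),'yaw',cur.round(2),'open',round(s['opening']*87,1),'F',s['force'].round(1))
    print('rotvec first (tool)',np.degrees(Ro.from_matrix(R.T@T).as_rotvec()).round(2),' then shift units in target axes',(T.T@(np.array([x,y,z])-p)/.025).round(2))
E
python3 - <<'E'
from h import *
c=load('top0'); p=cloud(c)
q=p[165:240,270:345].reshape(-1,3)
q=q[(q[:,2]>.020)&(q[:,2]<.036)]
from scipy.spatial.transform import Rotation
def inl(q,x,y,a):
    a=np.radians(a);d=q[:,:2]-[x,y];X=d@[np.cos(a),np.sin(a)];Y=d@[-np.sin(a),np.cos(a)];return X,Y
X,Y=inl(q,.5565,-.036,22)
r=q[(abs(X)<.055)&(abs(Y)<.042)]
print(len(r),cv2.minAreaRect((r[:,:2]*1000).astype(np.float32)),np.median(r[:,2]))
X,Y=inl(q,.5565,-.036,22); hnd=q[abs(X)>.065]; 
for s in(hnd[:,0]>.5565,hnd[:,0]<.5565): print(hnd[s].mean(0),s.sum())
plan(.6095,.299,9.1,.22)
E
```

```text
251 ((557.4755249023438, -34.960365295410156), (90.4425277709961, 62.328269958496094), 22.550935745239258) 0.027568444520696178
[ 0.62567917 -0.00572939  0.02644406] 63
[ 0.4853755  -0.06831206  0.02633258] 85
t 0.1 p [ 0.2333 -0.5791  0.2217] yaw 21.94 open 86.9 F [ 0.4 -0.3 -0.4]
rotvec first (tool) [-0.11 -0.   12.84]  then shift units in target axes [ 20.41 -32.3    0.07]
```

Call:
move_arm(
  moves=[
    {"hand":87,"wz":6.4},
    {"hand":87,"wz":6.4},
    {"hand":87,"x":0.62,"y":-0.98},
    {"hand":87,"x":0.62,"y":-0.98},
    {"hand":87,"x":0.62,"y":-0.98},
    {"hand":87,"x":0.62,"y":-0.98},
    {"hand":87,"x":0.62,"y":-0.98},
    {"hand":87,"x":0.62,"y":-0.98},
    {"hand":87,"x":0.62,"y":-0.98},
    {"hand":87,"x":0.62,"y":-0.98},
    {"hand":87,"x":0.62,"y":-0.98},
    {"hand":87,"x":0.62,"y":-0.98},
    {"hand":87,"x":0.62,"y":-0.98},
    {"hand":87,"x":0.62,"y":-0.98},
    {"hand":87,"x":0.62,"y":-0.98},
    {"hand":87,"x":0.62,"y":-0.98},
    {"hand":87,"x":0.62,"y":-0.98},
    {"hand":87,"x":0.62,"y":-0.98},
    {"hand":87},
    {"hand":87},
  ],
)

```text
schema error: expected keys hand, x, y, z, wx, wy, wz
```

Call:
move_arm(
  moves=[
    {"hand":87,"x":0,"y":0,"z":0,"wx":0,"wy":0,"wz":6.4},
    {"hand":87,"x":0,"y":0,"z":0,"wx":0,"wy":0,"wz":6.4},
    {"hand":87,"x":0.62,"y":-0.98,"z":0,"wx":0,"wy":0,"wz":0},
    {"hand":87,"x":0.62,"y":-0.98,"z":0,"wx":0,"wy":0,"wz":0},
    {"hand":87,"x":0.62,"y":-0.98,"z":0,"wx":0,"wy":0,"wz":0},
    {"hand":87,"x":0.62,"y":-0.98,"z":0,"wx":0,"wy":0,"wz":0},
    {"hand":87,"x":0.62,"y":-0.98,"z":0,"wx":0,"wy":0,"wz":0},
    {"hand":87,"x":0.62,"y":-0.98,"z":0,"wx":0,"wy":0,"wz":0},
    {"hand":87,"x":0.62,"y":-0.98,"z":0,"wx":0,"wy":0,"wz":0},
    {"hand":87,"x":0.62,"y":-0.98,"z":0,"wx":0,"wy":0,"wz":0},
    {"hand":87,"x":0.62,"y":-0.98,"z":0,"wx":0,"wy":0,"wz":0},
    {"hand":87,"x":0.62,"y":-0.98,"z":0,"wx":0,"wy":0,"wz":0},
    {"hand":87,"x":0.62,"y":-0.98,"z":0,"wx":0,"wy":0,"wz":0},
    {"hand":87,"x":0.62,"y":-0.98,"z":0,"wx":0,"wy":0,"wz":0},
    {"hand":87,"x":0.62,"y":-0.98,"z":0,"wx":0,"wy":0,"wz":0},
    {"hand":87,"x":0.62,"y":-0.98,"z":0,"wx":0,"wy":0,"wz":0},
    {"hand":87,"x":0.62,"y":-0.98,"z":0,"wx":0,"wy":0,"wz":0},
    {"hand":87,"x":0.62,"y":-0.98,"z":0,"wx":0,"wy":0,"wz":0},
    {"hand":87,"x":0.62,"y":-0.98,"z":0,"wx":0,"wy":0,"wz":0},
    {"hand":87,"x":0.62,"y":-0.98,"z":0,"wx":0,"wy":0,"wz":0},
  ],
)

```text
time_s: 2.1
position: [0.439, -0.0988, 0.2224]
tcp_rot: [[0.987, 0.159, -0.001], [0.159, -0.987, 0.0], [-0.0, -0.0, -1.0]]
force: [-0.3, -0.1, -0.5]
opening: 1.0
```

```bash
python3 - <<'E'
from h import *
plan(.6095,.299,9.1,.1)
E
```

```text
t 2.1 p [ 0.439  -0.0988  0.2224] yaw 9.13 open 87.0 F [-0.3 -0.1 -0.5]
rotvec first (tool) [-0.02  0.03  0.03]  then shift units in target axes [  9.25 -14.63   4.89]
```

Call:
move_arm(
  moves=[
    {"hand":87,"x":0.62,"y":-0.98,"z":0,"wx":0,"wy":0,"wz":0},
    {"hand":87,"x":0.62,"y":-0.98,"z":0,"wx":0,"wy":0,"wz":0},
    {"hand":87,"x":0.62,"y":-0.98,"z":0,"wx":0,"wy":0,"wz":0},
    {"hand":87,"x":0.62,"y":-0.98,"z":0.2,"wx":0,"wy":0,"wz":0},
    {"hand":87,"x":0.62,"y":-0.98,"z":0.4,"wx":0,"wy":0,"wz":0},
    {"hand":87,"x":0.62,"y":-0.98,"z":0.4,"wx":0,"wy":0,"wz":0},
    {"hand":87,"x":0.62,"y":-0.98,"z":0.4,"wx":0,"wy":0,"wz":0},
    {"hand":87,"x":0.62,"y":-0.98,"z":0.4,"wx":0,"wy":0,"wz":0},
    {"hand":87,"x":0.62,"y":-0.98,"z":0.4,"wx":0,"wy":0,"wz":0},
    {"hand":87,"x":0.62,"y":-0.98,"z":0.4,"wx":0,"wy":0,"wz":0},
    {"hand":87,"x":0.62,"y":-0.98,"z":0.4,"wx":0,"wy":0,"wz":0},
    {"hand":87,"x":0.62,"y":-0.98,"z":0.5,"wx":0,"wy":0,"wz":0},
    {"hand":87,"x":0.62,"y":-0.98,"z":0.5,"wx":0,"wy":0,"wz":0},
    {"hand":87,"x":0.62,"y":-0.98,"z":0.5,"wx":0,"wy":0,"wz":0},
    {"hand":87,"x":0.57,"y":-0.91,"z":0.4,"wx":0,"wy":0,"wz":0},
    {"hand":87,"x":0,"y":0,"z":0,"wx":0,"wy":0,"wz":0},
    {"hand":87,"x":0,"y":0,"z":0,"wx":0,"wy":0,"wz":0},
  ],
)

```text
time_s: 3.8
position: [0.6083, 0.2978, 0.0991]
tcp_rot: [[0.987, 0.16, -0.002], [0.16, -0.987, -0.001], [-0.002, 0.001, -1.0]]
force: [0.0, -0.1, 0.8]
opening: 1.002
```

```bash
python3 - <<'E'
from h import *
plan(.6095,.299,9.1,.014)
c=grab('wrist','w1'); print(c['hand_eye'],c['fx'],c['cx'],c['cy'])
E
```

```text
t 3.8 p [0.6083 0.2978 0.0991] yaw 9.2 open 87.1 F [ 0.  -0.1  0.8]
rotvec first (tool) [0.04 0.12 0.1 ]  then shift units in target axes [ 0.05 -0.04  3.4 ]
[[-3.22753458e-04 -9.54688651e-01 -2.97606244e-01  8.12928347e-02]
 [ 9.99999629e-01 -5.45662503e-04  6.65928436e-04  1.61229417e-04]
 [-7.98146888e-04 -2.97605918e-01  9.54688473e-01 -1.61101638e-01]
 [ 0.00000000e+00  0.00000000e+00  0.00000000e+00  1.00000000e+00]] 325.19226210127806 275.56869704275107 211.79762363534113
```

View pics/w1.png

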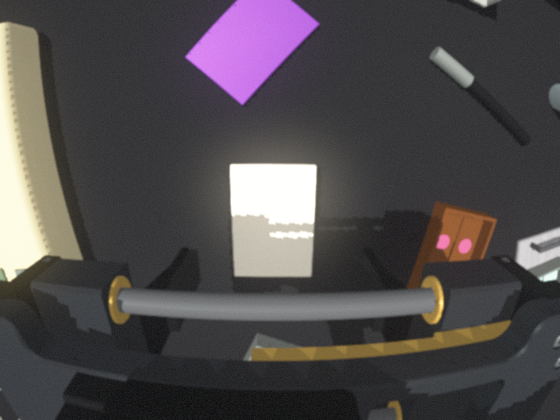

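The wrist view shows the sheet at columns 231–316, rows 164–277, square to the jaws. I check its position against the calibration.

```bash
cat >> h.py <<'E'
def wworld(c,u,v,z):
    s=c['state']; d=np.array([(u-c['cx'])/c['fx'],(v-c['cy'])/c['fy']]); r=np.linalg.norm(d)
    ray=np.array([*(d/r*np.sin(r)),np.cos(r)]); H=c['hand_eye']; R=s['tcp_rot']
    o=R@H[:3,3]+s['position']; w=R@H[:3,:3]@ray
    return o+w*(z-o[2])/w[2]
E
python3 - <<'E'
from h import *
c=load('w1')
q=np.array([wworld(c,u,v,.031)[:2] for u,v in((230,164),(316,164),(313,277),(234,277))])*1000
print(q.round(1),q.mean(0)); ax=q[0]+q[1]-q[2]-q[3]; print(np.linalg.norm(ax)/2,np.degrees(np.arctan2(ax[1],ax[0])))
E
```

```text
[[648.2 336.9]
 [657.9 276.2]
 [568.6 260.6]
 [558.4 323.2]] [608.2654759  299.22398185]
90.70997908515642 9.29589914140903
```

Both cameras agree on (609, 299), yaw 9.1°. Descend, then grip.

Call:
move_arm(
  moves=[
    {"hand":87,"x":0.03,"y":-0.04,"z":0.6,"wx":0,"wy":0.1,"wz":0.1},
    {"hand":87,"x":0,"y":0,"z":0.6,"wx":0,"wy":0,"wz":0},
    {"hand":87,"x":0,"y":0,"z":0.6,"wx":0,"wy":0,"wz":0},
    {"hand":87,"x":0,"y":0,"z":0.6,"wx":0,"wy":0,"wz":0},
    {"hand":87,"x":0,"y":0,"z":0.5,"wx":0,"wy":0,"wz":0},
    {"hand":87,"x":0,"y":0,"z":0.5,"wx":0,"wy":0,"wz":0},
    {"hand":87,"x":0,"y":0,"z":0,"wx":0,"wy":0,"wz":0},
    {"hand":87,"x":0,"y":0,"z":0,"wx":0,"wy":0,"wz":0},
    {"hand":58,"x":0,"y":0,"z":0,"wx":0,"wy":0,"wz":0},
    {"hand":58,"x":0,"y":0,"z":0,"wx":0,"wy":0,"wz":0},
    {"hand":58,"x":0,"y":0,"z":0,"wx":0,"wy":0,"wz":0},
    {"hand":50,"x":0,"y":0,"z":0,"wx":0,"wy":0,"wz":0},
    {"hand":40,"x":0,"y":0,"z":0,"wx":0,"wy":0,"wz":0},
    {"hand":40,"x":0,"y":0,"z":0,"wx":0,"wy":0,"wz":0},
  ],
)

```text
time_s: 5.25
position: [0.6102, 0.2991, 0.0156]
tcp_rot: [[0.988, 0.157, 0.002], [0.157, -0.988, 0.001], [0.003, -0.0, -1.0]]
force: [-0.4, 0.5, 2.9]
opening: 0.699
```

Call:
move_arm(
  moves=[
    {"hand":40,"x":0,"y":0,"z":-0.2,"wx":0,"wy":0,"wz":0},
    {"hand":40,"x":0,"y":0,"z":-0.4,"wx":0,"wy":0,"wz":0},
    {"hand":40,"x":0,"y":0,"z":-0.6,"wx":0,"wy":0,"wz":0},
    {"hand":40,"x":0,"y":0,"z":-0.6,"wx":0,"wy":0,"wz":0},
    {"hand":40,"x":0,"y":0,"z":-0.6,"wx":0,"wy":0,"wz":0},
    {"hand":40,"x":0,"y":0,"z":-0.6,"wx":0,"wy":0,"wz":0},
    {"hand":40,"x":0,"y":0,"z":-0.6,"wx":0,"wy":0,"wz":0},
    {"hand":40,"x":0,"y":0,"z":0,"wx":0,"wy":0,"wz":0},
    {"hand":40,"x":0,"y":0,"z":0,"wx":0,"wy":0,"wz":0},
  ],
)

```text
time_s: 6.15
position: [0.6099, 0.2989, 0.1057]
tcp_rot: [[0.988, 0.157, 0.003], [0.157, -0.988, 0.001], [0.003, -0.0, -1.0]]
force: [0.1, -0.0, 0.3]
opening: 0.701
```

```bash
python3 - <<'E'
from h import *
plan(.5572,-.0352,22.6,.1)
grab('side','s2');grab('wrist','w2')
a=cv2.imread('pics/s2.png');b=cv2.imread('pics/w2.png')
cv2.imwrite('pics/m2.png',cv2.resize(np.hstack([a,b]),(800,300)))
E
```

```text
t 6.15 p [0.6099 0.2989 0.1057] yaw 9.03 open 61.0 F [ 0.1 -0.   0.3]
rotvec first (tool) [ 1.000e-02 -1.500e-01 -1.357e+01]  then shift units in target axes [-7.08 11.53  0.23]
```

View pics/m2.png

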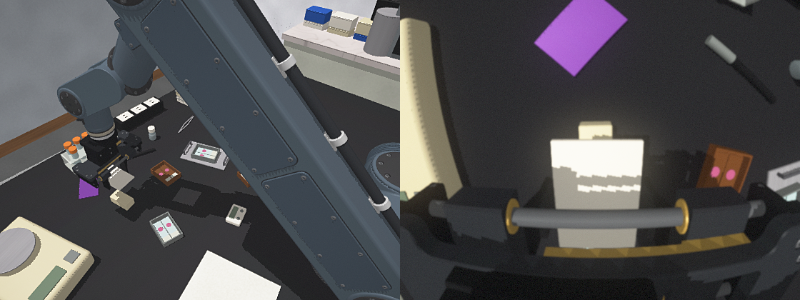

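The sheet is held level and the block is bare. Next it goes over the lower tray at z ≈ 0.1.

Call:
move_arm(
  moves=[
    {"hand":40,"x":0,"y":0,"z":0,"wx":0,"wy":0,"wz":-3.4},
    {"hand":40,"x":0,"y":0,"z":0,"wx":0,"wy":0,"wz":-3.4},
    {"hand":40,"x":0,"y":0,"z":0,"wx":0,"wy":0,"wz":-3.4},
    {"hand":40,"x":0,"y":0,"z":0,"wx":0,"wy":0,"wz":-3.4},
    {"hand":40,"x":-0.3,"y":0.5,"z":0,"wx":0,"wy":0,"wz":0},
    {"hand":40,"x":-0.59,"y":0.96,"z":0,"wx":0,"wy":0,"wz":0},
    {"hand":40,"x":-0.59,"y":0.96,"z":0,"wx":0,"wy":0,"wz":0},
    {"hand":40,"x":-0.59,"y":0.96,"z":0,"wx":0,"wy":0,"wz":0},
    {"hand":40,"x":-0.59,"y":0.96,"z":0,"wx":0,"wy":0,"wz":0},
    {"hand":40,"x":-0.59,"y":0.96,"z":0,"wx":0,"wy":0,"wz":0},
    {"hand":40,"x":-0.59,"y":0.96,"z":0,"wx":0,"wy":0,"wz":0},
    {"hand":40,"x":-0.59,"y":0.96,"z":0,"wx":0,"wy":0,"wz":0},
    {"hand":40,"x":-0.59,"y":0.96,"z":0,"wx":0,"wy":0,"wz":0},
    {"hand":40,"x":-0.59,"y":0.96,"z":0,"wx":0,"wy":0,"wz":0},
    {"hand":40,"x":-0.59,"y":0.96,"z":0,"wx":0,"wy":0,"wz":0},
    {"hand":40,"x":-0.59,"y":0.96,"z":0,"wx":0,"wy":0,"wz":0},
    {"hand":40,"x":-0.3,"y":0.47,"z":0,"wx":0,"wy":0,"wz":0},
    {"hand":40,"x":0,"y":0,"z":0,"wx":0,"wy":0,"wz":0},
    {"hand":40,"x":0,"y":0,"z":0,"wx":0,"wy":0,"wz":0},
  ],
)

```text
time_s: 8.15
position: [0.5567, -0.0351, 0.1047]
tcp_rot: [[0.923, 0.384, 0.001], [0.384, -0.923, 0.001], [0.001, -0.0, -1.0]]
force: [0.2, -0.1, 0.3]
opening: 0.703
```

```bash
python3 - <<'E'
from h import *
plan(.5572,-.0352,22.6,.016)
grab('wrist','w3')
E
```

```text
t 8.15 p [ 0.5567 -0.0351  0.1047] yaw 22.56 open 61.2 F [ 0.2 -0.1  0.3]
rotvec first (tool) [-0.03 -0.08 -0.04]  then shift units in target axes [0.02 0.01 3.55]
```

View pics/w3.png

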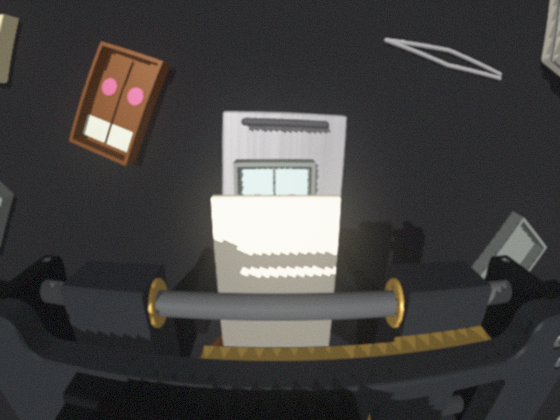

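The tray's far rim edge is at (235–316, 161) and the sheet's far edge at (212–340, 196). I compare the two.

```bash
python3 - <<'E'
from h import *
c=load('w3')
a=np.radians(22.6);X=np.array([np.cos(a),np.sin(a)]);Y=np.array([-np.sin(a),np.cos(a)])
for u,v,z in((235,161,.026),(316,161,.026),(212,197,.120),(340,196,.120)):
    q=wworld(c,u,v,z)[:2]-[.5567,-.0351]; print((q@X*1000).round(1),(q@Y*1000).round(1))
E
```

```text
46.3 30.1
46.3 -30.4
43.1 29.7
43.5 -30.4
```

Call:
move_arm(
  moves=[
    {"hand":40,"x":0.08,"y":0,"z":0.4,"wx":0,"wy":0,"wz":0},
    {"hand":40,"x":0,"y":0,"z":0.5,"wx":0,"wy":0,"wz":0},
    {"hand":40,"x":0,"y":0,"z":0.5,"wx":0,"wy":0,"wz":0},
    {"hand":40,"x":0,"y":0,"z":0.5,"wx":0,"wy":0,"wz":0},
    {"hand":40,"x":0,"y":0,"z":0.5,"wx":0,"wy":0,"wz":0},
    {"hand":40,"x":0,"y":0,"z":0.4,"wx":0,"wy":0,"wz":0},
    {"hand":40,"x":0,"y":0,"z":0.3,"wx":0,"wy":0,"wz":0},
    {"hand":40,"x":0,"y":0,"z":0.2,"wx":0,"wy":0,"wz":0},
    {"hand":40,"x":0,"y":0,"z":0.1,"wx":0,"wy":0,"wz":0},
    {"hand":40,"x":0,"y":0,"z":0.06,"wx":0,"wy":0,"wz":0},
    {"hand":40,"x":0,"y":0,"z":0,"wx":0,"wy":0,"wz":0},
    {"hand":40,"x":0,"y":0,"z":0,"wx":0,"wy":0,"wz":0},
  ],
)

```text
time_s: 9.4
position: [0.5589, -0.0344, 0.0249]
tcp_rot: [[0.923, 0.385, 0.003], [0.385, -0.923, 0.001], [0.003, 0.001, -1.0]]
force: [-9.0, 1.1, 47.0]
opening: 0.705
```

The contact came 9 mm early. The fingertips reach 10 mm below the sheet, and at a 61 mm opening they land on the tray rim. I back off, inspect, and regrasp nearer the tips on the block.

Call:
move_arm(
  moves=[
    {"hand":40,"x":0,"y":0,"z":-0.4,"wx":0,"wy":0,"wz":0},
    {"hand":40,"x":0,"y":0,"z":-0.7,"wx":0,"wy":0,"wz":0},
    {"hand":40,"x":0,"y":0,"z":-0.8,"wx":0,"wy":0,"wz":0},
    {"hand":40,"x":0,"y":0,"z":-0.8,"wx":0,"wy":0,"wz":0},
    {"hand":40,"x":0,"y":0,"z":-0.8,"wx":0,"wy":0,"wz":0},
    {"hand":40,"x":0,"y":0,"z":0,"wx":0,"wy":0,"wz":0},
    {"hand":40,"x":0,"y":0,"z":0,"wx":0,"wy":0,"wz":0},
  ],
)

```text
time_s: 10.1
position: [0.5591, -0.0347, 0.1058]
tcp_rot: [[0.923, 0.385, 0.002], [0.385, -0.923, 0.0], [0.002, 0.001, -1.0]]
force: [-0.4, -0.1, -1.3]
opening: 0.702
```

```bash
python3 - <<'E'
from h import *
plan(.610,.299,9.1,.1)
grab('wrist','w4');c=grab('top','t4')
E
```

```text
t 10.1 p [ 0.5591 -0.0347  0.1058] yaw 22.63 open 61.1 F [-0.4 -0.1 -1.3]
rotvec first (tool) [ 0.04 -0.14 13.53]  then shift units in target axes [  4.12 -12.86   0.23]
```

View pics/w4.png

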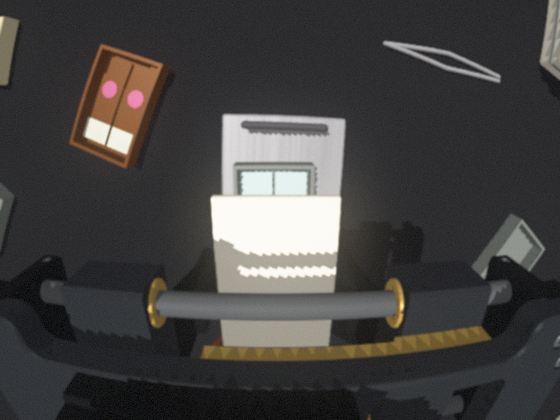

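View pics/t4.png

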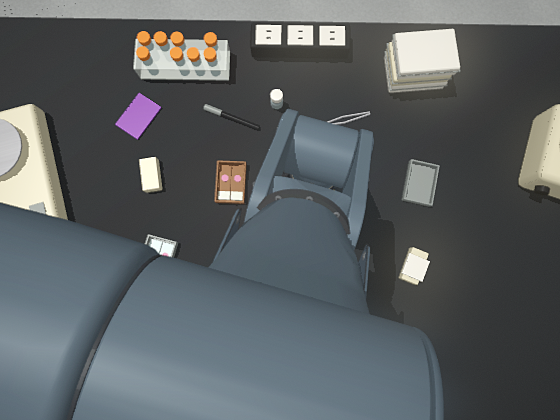

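The sheet and tray are unchanged. I return to the block.

Call:
move_arm(
  moves=[
    {"hand":40,"x":0,"y":0,"z":0,"wx":0,"wy":-0.1,"wz":4.5},
    {"hand":40,"x":0,"y":0,"z":0,"wx":0,"wy":0,"wz":4.5},
    {"hand":40,"x":0,"y":0,"z":0,"wx":0,"wy":0,"wz":4.5},
    {"hand":40,"x":0.16,"y":-0.5,"z":0,"wx":0,"wy":0,"wz":0},
    {"hand":40,"x":0.3,"y":-0.95,"z":0,"wx":0,"wy":0,"wz":0},
    {"hand":40,"x":0.3,"y":-0.95,"z":0,"wx":0,"wy":0,"wz":0},
    {"hand":40,"x":0.3,"y":-0.95,"z":0,"wx":0,"wy":0,"wz":0},
    {"hand":40,"x":0.3,"y":-0.95,"z":0,"wx":0,"wy":0,"wz":0},
    {"hand":40,"x":0.3,"y":-0.95,"z":0,"wx":0,"wy":0,"wz":0},
    {"hand":40,"x":0.3,"y":-0.95,"z":0,"wx":0,"wy":0,"wz":0},
    {"hand":40,"x":0.3,"y":-0.95,"z":0,"wx":0,"wy":0,"wz":0},
    {"hand":40,"x":0.3,"y":-0.95,"z":0,"wx":0,"wy":0,"wz":0},
    {"hand":40,"x":0.3,"y":-0.95,"z":0,"wx":0,"wy":0,"wz":0},
    {"hand":40,"x":0.3,"y":-0.95,"z":0,"wx":0,"wy":0,"wz":0},
    {"hand":40,"x":0.3,"y":-0.95,"z":0,"wx":0,"wy":0,"wz":0},
    {"hand":40,"x":0.3,"y":-0.95,"z":0,"wx":0,"wy":0,"wz":0},
    {"hand":40,"x":0.3,"y":-0.95,"z":0,"wx":0,"wy":0,"wz":0},
    {"hand":40,"x":0.06,"y":0,"z":0,"wx":0,"wy":0,"wz":0},
    {"hand":40,"x":0,"y":0,"z":0,"wx":0,"wy":0,"wz":0},
  ],
)

```text
time_s: 12.1
position: [0.6087, 0.2998, 0.1046]
tcp_rot: [[0.987, 0.162, -0.002], [0.162, -0.987, -0.001], [-0.002, 0.001, -1.0]]
force: [-0.7, -0.1, -0.5]
opening: 0.703
```

```bash
python3 - <<'E'
from h import *
plan(.610,.299,9.1,.0165)
E
```

```text
t 12.1 p [0.6087 0.2998 0.1046] yaw 9.3 open 61.2 F [-0.7 -0.1 -0.5]
rotvec first (tool) [0.05 0.1  0.2 ]  then shift units in target axes [0.05 0.04 3.53]
```

Call:
move_arm(
  moves=[
    {"hand":40,"x":0.05,"y":0.04,"z":0.5,"wx":0.05,"wy":0.1,"wz":0.2},
    {"hand":40,"x":0,"y":0,"z":0.6,"wx":0,"wy":0,"wz":0},
    {"hand":40,"x":0,"y":0,"z":0.6,"wx":0,"wy":0,"wz":0},
    {"hand":40,"x":0,"y":0,"z":0.6,"wx":0,"wy":0,"wz":0},
    {"hand":40,"x":0,"y":0,"z":0.5,"wx":0,"wy":0,"wz":0},
    {"hand":40,"x":0,"y":0,"z":0.4,"wx":0,"wy":0,"wz":0},
    {"hand":40,"x":0,"y":0,"z":0.2,"wx":0,"wy":0,"wz":0},
    {"hand":40,"x":0,"y":0,"z":0.1,"wx":0,"wy":0,"wz":0},
    {"hand":40,"x":0,"y":0,"z":0,"wx":0,"wy":0,"wz":0},
    {"hand":40,"x":0,"y":0,"z":0,"wx":0,"wy":0,"wz":0},
  ],
)

```text
time_s: 13.1
position: [0.6116, 0.2984, 0.0189]
tcp_rot: [[0.988, 0.155, 0.003], [0.155, -0.988, 0.001], [0.003, -0.001, -1.0]]
force: [1.2, -1.0, -0.3]
opening: 0.703
```

Call:
move_arm(
  moves=[
    {"hand":40,"x":0,"y":0,"z":0.08,"wx":0,"wy":0,"wz":0},
    {"hand":40,"x":0,"y":0,"z":0,"wx":0,"wy":0,"wz":0},
    {"hand":40,"x":0,"y":0,"z":0,"wx":0,"wy":0,"wz":0},
  ],
)

```text
time_s: 13.4
position: [0.6112, 0.2982, 0.0165]
tcp_rot: [[0.988, 0.155, 0.002], [0.155, -0.988, 0.001], [0.002, -0.001, -1.0]]
force: [-0.9, 0.1, -0.5]
opening: 0.703
```

Release, rise about 4.5 mm, and grip again.

Call:
move_arm(
  moves=[
    {"hand":75,"x":0,"y":0,"z":0,"wx":0,"wy":0,"wz":0},
    {"hand":75,"x":0,"y":0,"z":0,"wx":0,"wy":0,"wz":0},
    {"hand":75,"x":0,"y":0,"z":-0.1,"wx":0,"wy":0,"wz":0},
    {"hand":75,"x":0,"y":0,"z":-0.08,"wx":0,"wy":0,"wz":0},
    {"hand":75,"x":0,"y":0,"z":0,"wx":0,"wy":0,"wz":0},
    {"hand":75,"x":0,"y":0,"z":0,"wx":0,"wy":0,"wz":0},
  ],
)

```text
time_s: 14.0
position: [0.6113, 0.2982, 0.021]
tcp_rot: [[0.988, 0.155, 0.002], [0.155, -0.988, 0.001], [0.002, -0.001, -1.0]]
force: [0.3, 0.6, -0.7]
opening: 0.862
```

```bash
python3 - <<'E'
from h import *
plan(.610,.299,9.1,.021)
c=grab('wrist','w5')
E
```

```text
t 14.0 p [0.6113 0.2982 0.021 ] yaw 8.93 open 75.0 F [ 0.3  0.6 -0.7]
rotvec first (tool) [-0.03 -0.12 -0.17]  then shift units in target axes [-0.05 -0.04 -0.  ]
```

View pics/w5.png

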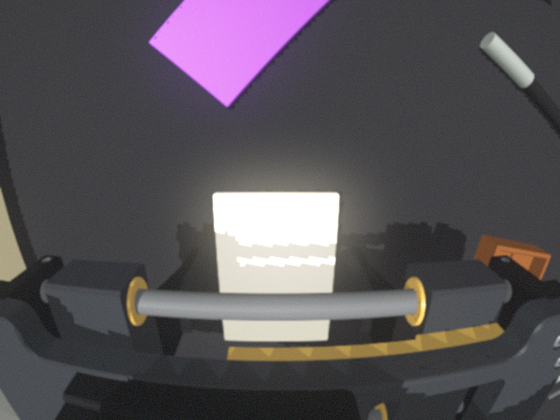

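The sheet rests on the block, square between the fingers. Grip and lift.

Call:
move_arm(
  moves=[
    {"hand":58,"x":0,"y":0,"z":0,"wx":0,"wy":0,"wz":0},
    {"hand":58,"x":0,"y":0,"z":0,"wx":0,"wy":0,"wz":0},
    {"hand":40,"x":0,"y":0,"z":0,"wx":0,"wy":0,"wz":0},
    {"hand":40,"x":0,"y":0,"z":0,"wx":0,"wy":0,"wz":0},
    {"hand":40,"x":0,"y":0,"z":0,"wx":0,"wy":0,"wz":0},
    {"hand":40,"x":0,"y":0,"z":-0.3,"wx":0,"wy":0,"wz":0},
    {"hand":40,"x":0,"y":0,"z":-0.6,"wx":0,"wy":0,"wz":0},
    {"hand":40,"x":0,"y":0,"z":-0.6,"wx":0,"wy":0,"wz":0},
    {"hand":40,"x":0,"y":0,"z":-0.6,"wx":0,"wy":0,"wz":0},
    {"hand":40,"x":0,"y":0,"z":-0.6,"wx":0,"wy":0,"wz":0},
    {"hand":40,"x":0,"y":0,"z":-0.5,"wx":0,"wy":0,"wz":0},
    {"hand":40,"x":0,"y":0,"z":0,"wx":0,"wy":0,"wz":0},
    {"hand":40,"x":0,"y":0,"z":0,"wx":0,"wy":0,"wz":0},
  ],
)

```text
time_s: 15.35
position: [0.611, 0.2981, 0.1012]
tcp_rot: [[0.988, 0.155, 0.002], [0.155, -0.988, 0.001], [0.002, -0.001, -1.0]]
force: [-0.4, -0.1, -1.1]
opening: 0.707
```

```bash
python3 - <<'E'
from h import *
plan(.5585,-.0347,22.6,.1)
c=grab('wrist','w6')
E
```

```text
t 15.35 p [0.611  0.2981 0.1012] yaw 8.94 open 61.5 F [-0.4 -0.1 -1.1]
rotvec first (tool) [ -0.02  -0.13 -13.66]  then shift units in target axes [-7.05 11.48  0.05]
```

View pics/w6.png

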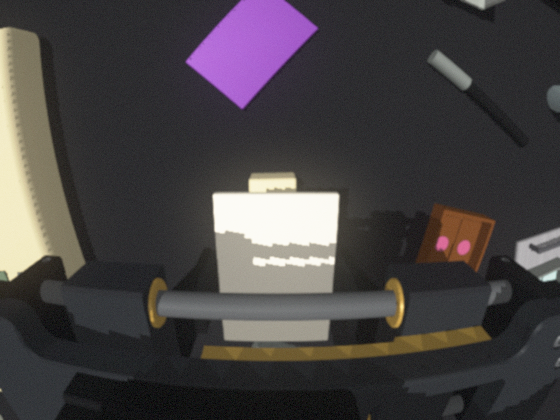

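The sheet is held level with the grip nearer the tips. Back to the lower tray.

Call:
move_arm(
  moves=[
    {"hand":40,"x":0,"y":0,"z":0,"wx":0,"wy":-0.1,"wz":-3.4},
    {"hand":40,"x":0,"y":0,"z":0,"wx":0,"wy":0,"wz":-3.4},
    {"hand":40,"x":0,"y":0,"z":0,"wx":0,"wy":0,"wz":-3.4},
    {"hand":40,"x":0,"y":0,"z":0,"wx":0,"wy":0,"wz":-3.4},
    {"hand":40,"x":-0.3,"y":0.5,"z":0,"wx":0,"wy":0,"wz":0},
    {"hand":40,"x":-0.59,"y":0.96,"z":0,"wx":0,"wy":0,"wz":0},
    {"hand":40,"x":-0.59,"y":0.96,"z":0,"wx":0,"wy":0,"wz":0},
    {"hand":40,"x":-0.59,"y":0.96,"z":0,"wx":0,"wy":0,"wz":0},
    {"hand":40,"x":-0.59,"y":0.96,"z":0,"wx":0,"wy":0,"wz":0},
    {"hand":40,"x":-0.59,"y":0.96,"z":0,"wx":0,"wy":0,"wz":0},
    {"hand":40,"x":-0.59,"y":0.96,"z":0,"wx":0,"wy":0,"wz":0},
    {"hand":40,"x":-0.59,"y":0.96,"z":0,"wx":0,"wy":0,"wz":0},
    {"hand":40,"x":-0.59,"y":0.96,"z":0,"wx":0,"wy":0,"wz":0},
    {"hand":40,"x":-0.59,"y":0.96,"z":0,"wx":0,"wy":0,"wz":0},
    {"hand":40,"x":-0.59,"y":0.96,"z":0,"wx":0,"wy":0,"wz":0},
    {"hand":40,"x":-0.59,"y":0.96,"z":0,"wx":0,"wy":0,"wz":0},
    {"hand":40,"x":-0.28,"y":0.42,"z":0,"wx":0,"wy":0,"wz":0},
    {"hand":40,"x":0,"y":0,"z":0,"wx":0,"wy":0,"wz":0},
    {"hand":40,"x":0,"y":0,"z":0,"wx":0,"wy":0,"wz":0},
  ],
)

```text
time_s: 17.3
position: [0.5574, -0.0344, 0.1004]
tcp_rot: [[0.924, 0.382, -0.001], [0.382, -0.924, 0.001], [-0.0, -0.001, -1.0]]
force: [-0.1, 0.5, -0.5]
opening: 0.707
```

```bash
python3 - <<'E'
from h import *
plan(.5585,-.0347,22.6,.029)
grab('wrist','w7')
E
```

```text
t 17.3 p [ 0.5574 -0.0344  0.1004] yaw 22.47 open 61.5 F [-0.1  0.5 -0.5]
rotvec first (tool) [-0.08  0.01 -0.13]  then shift units in target axes [0.04 0.03 2.86]
```

View pics/w7.png

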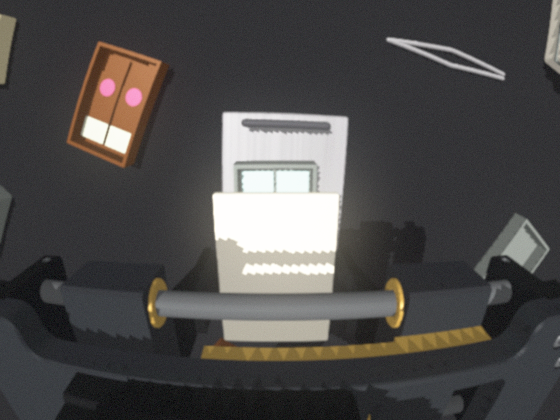

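Call:
move_arm(
  moves=[
    {"hand":40,"x":0.04,"y":0,"z":0.4,"wx":0,"wy":0,"wz":-0.1},
    {"hand":40,"x":0,"y":0,"z":0.5,"wx":0,"wy":0,"wz":0},
    {"hand":40,"x":0,"y":0,"z":0.5,"wx":0,"wy":0,"wz":0},
    {"hand":40,"x":0,"y":0,"z":0.5,"wx":0,"wy":0,"wz":0},
    {"hand":40,"x":0,"y":0,"z":0.4,"wx":0,"wy":0,"wz":0},
    {"hand":40,"x":0,"y":0,"z":0.3,"wx":0,"wy":0,"wz":0},
    {"hand":40,"x":0,"y":0,"z":0.2,"wx":0,"wy":0,"wz":0},
    {"hand":40,"x":0,"y":0,"z":0.1,"wx":0,"wy":0,"wz":0},
    {"hand":40,"x":0,"y":0,"z":0,"wx":0,"wy":0,"wz":0},
    {"hand":40,"x":0,"y":0,"z":0,"wx":0,"wy":0,"wz":0},
  ],
)

```text
time_s: 18.35
position: [0.559, -0.0344, 0.0285]
tcp_rot: [[0.923, 0.385, 0.001], [0.385, -0.923, 0.0], [0.001, 0.0, -1.0]]
force: [0.2, -0.6, -0.2]
opening: 0.708
```

Call:
move_arm(
  moves=[
    {"hand":40,"x":0,"y":0,"z":0.06,"wx":0,"wy":0,"wz":0},
    {"hand":40,"x":0,"y":0,"z":0,"wx":0,"wy":0,"wz":0},
  ],
)

```text
time_s: 18.55
position: [0.5588, -0.0343, 0.0268]
tcp_rot: [[0.923, 0.385, 0.0], [0.385, -0.923, 0.0], [0.001, -0.0, -1.0]]
force: [0.2, -0.1, -0.4]
opening: 0.708
```

Call:
move_arm(
  moves=[
    {"hand":87,"x":0,"y":0,"z":0,"wx":0,"wy":0,"wz":0},
    {"hand":87,"x":0,"y":0,"z":0,"wx":0,"wy":0,"wz":0},
    {"hand":87,"x":0,"y":0,"z":0,"wx":0,"wy":0,"wz":0},
    {"hand":87,"x":0,"y":0,"z":0,"wx":0,"wy":0,"wz":0},
    {"hand":87,"x":0,"y":0,"z":-0.4,"wx":0,"wy":0,"wz":0},
    {"hand":87,"x":0,"y":0,"z":-0.8,"wx":0,"wy":0,"wz":0},
    {"hand":87,"x":0,"y":0,"z":-1,"wx":0,"wy":0,"wz":0},
    {"hand":87,"x":0,"y":0,"z":-1,"wx":0,"wy":0,"wz":0},
    {"hand":87,"x":0,"y":0,"z":0,"wx":0,"wy":0,"wz":0},
    {"hand":87,"x":0,"y":0,"z":0,"wx":0,"wy":0,"wz":0},
  ],
)

```text
time_s: 19.55
position: [0.5589, -0.0344, 0.1075]
tcp_rot: [[0.923, 0.385, 0.002], [0.385, -0.923, 0.0], [0.001, 0.001, -1.0]]
force: [-0.2, -0.2, 0.2]
opening: 0.997
```

```bash
python3 - <<'E'
from h import *
plan(.430,.275,-13.8,.1)
grab('wrist','w8')
E
```

```text
t 19.55 p [ 0.5589 -0.0344  0.1075] yaw 22.64 open 86.7 F [-0.2 -0.2  0.2]
rotvec first (tool) [ 1.000e-02 -9.000e-02  3.644e+01]  then shift units in target axes [ -7.96 -10.79   0.3 ]
```

View pics/w8.png

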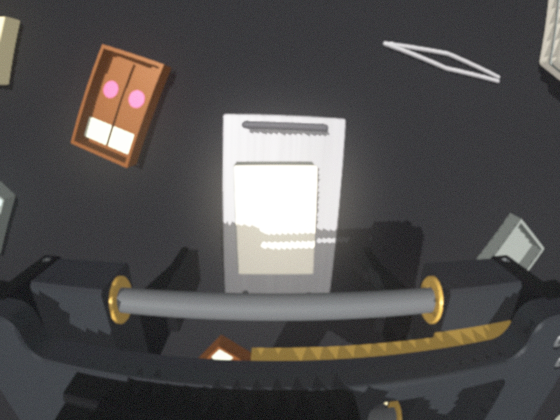

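The sheet lies square on the tray, covering it, at columns 235–318, rows 164–275. I verify that and move over the loaded tray.

```bash
python3 - <<'E'
from h import *
c=load('w8')
q=np.array([wworld(c,u,v,.031)[:2] for u,v in((235,164),(318,164),(313,275),(238,275))])*1000
print(q.mean(0).round(1)); ax=q[0]+q[1]-q[2]-q[3]; print(np.linalg.norm(ax)/2,np.degrees(np.arctan2(ax[1],ax[0])))
E
```

```text
[557.6 -35.5]
91.97331425343907 22.1465119187837
```

Call:
move_arm(
  moves=[
    {"hand":87,"x":0,"y":0,"z":0,"wx":0,"wy":0,"wz":7.3},
    {"hand":87,"x":0,"y":0,"z":0,"wx":0,"wy":0,"wz":7.3},
    {"hand":87,"x":0,"y":0,"z":0,"wx":0,"wy":0,"wz":7.3},
    {"hand":87,"x":0,"y":0,"z":0,"wx":0,"wy":0,"wz":7.3},
    {"hand":87,"x":0,"y":0,"z":0,"wx":0,"wy":0,"wz":7.3},
    {"hand":87,"x":-0.66,"y":-0.9,"z":0,"wx":0,"wy":0,"wz":0},
    {"hand":87,"x":-0.66,"y":-0.9,"z":0,"wx":0,"wy":0,"wz":0},
    {"hand":87,"x":-0.66,"y":-0.9,"z":0,"wx":0,"wy":0,"wz":0},
    {"hand":87,"x":-0.66,"y":-0.9,"z":0,"wx":0,"wy":0,"wz":0},
    {"hand":87,"x":-0.66,"y":-0.9,"z":0,"wx":0,"wy":0,"wz":0},
    {"hand":87,"x":-0.66,"y":-0.9,"z":0,"wx":0,"wy":0,"wz":0},
    {"hand":87,"x":-0.66,"y":-0.9,"z":0,"wx":0,"wy":0,"wz":0},
    {"hand":87,"x":-0.66,"y":-0.9,"z":0,"wx":0,"wy":0,"wz":0},
    {"hand":87,"x":-0.66,"y":-0.9,"z":0,"wx":0,"wy":0,"wz":0},
    {"hand":87,"x":-0.66,"y":-0.9,"z":0,"wx":0,"wy":0,"wz":0},
    {"hand":87,"x":-0.66,"y":-0.9,"z":0,"wx":0,"wy":0,"wz":0},
    {"hand":87,"x":-0.66,"y":-0.9,"z":0,"wx":0,"wy":0,"wz":0},
    {"hand":87,"x":0,"y":0,"z":0,"wx":0,"wy":0,"wz":0},
    {"hand":87,"x":0,"y":0,"z":0,"wx":0,"wy":0,"wz":0},
  ],
)

```text
time_s: 21.5
position: [0.4302, 0.2752, 0.1058]
tcp_rot: [[0.971, -0.238, -0.002], [-0.238, -0.971, -0.001], [-0.002, 0.001, -1.0]]
force: [0.5, -0.2, -0.7]
opening: 0.999
```

```bash
python3 - <<'E'
from h import *
plan(.430,.275,-13.8,.003)
grab('wrist','w9')
E
```

```text
t 21.5 p [0.4302 0.2752 0.1058] yaw -13.77 open 86.9 F [ 0.5 -0.2 -0.7]
rotvec first (tool) [0.06 0.11 0.03]  then shift units in target axes [-0.01  0.01  4.11]
```

View pics/w9.png

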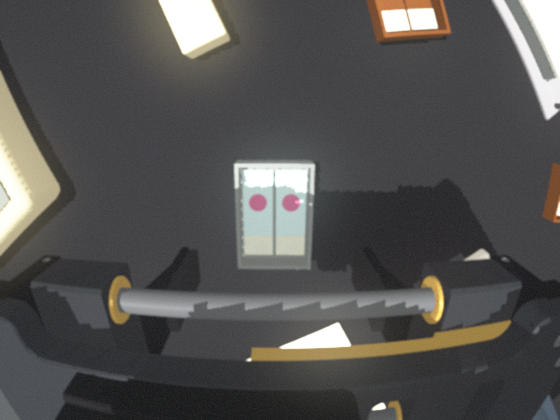

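The loaded tray is at columns 234–315, rows 160–270, centred and square between the jaws. Descend.

Call:
move_arm(
  moves=[
    {"hand":87,"x":0,"y":0,"z":0.5,"wx":0.05,"wy":0.1,"wz":0},
    {"hand":87,"x":0,"y":0,"z":0.6,"wx":0,"wy":0,"wz":0},
    {"hand":87,"x":0,"y":0,"z":0.6,"wx":0,"wy":0,"wz":0},
    {"hand":87,"x":0,"y":0,"z":0.6,"wx":0,"wy":0,"wz":0},
    {"hand":87,"x":0,"y":0,"z":0.6,"wx":0,"wy":0,"wz":0},
    {"hand":87,"x":0,"y":0,"z":0.5,"wx":0,"wy":0,"wz":0},
    {"hand":87,"x":0,"y":0,"z":0.35,"wx":0,"wy":0,"wz":0},
    {"hand":87,"x":0,"y":0,"z":0.2,"wx":0,"wy":0,"wz":0},
    {"hand":87,"x":0,"y":0,"z":0,"wx":0,"wy":0,"wz":0},
    {"hand":87,"x":0,"y":0,"z":0,"wx":0,"wy":0,"wz":0},
  ],
)

```text
time_s: 22.55
position: [0.4316, 0.2754, 0.0082]
tcp_rot: [[0.971, -0.24, 0.002], [-0.24, -0.971, 0.001], [0.002, -0.002, -1.0]]
force: [-0.3, -0.1, 0.6]
opening: 1.0
```

Call:
move_arm(
  moves=[
    {"hand":87,"x":-0.04,"y":0,"z":0.16,"wx":0,"wy":0,"wz":0},
    {"hand":87,"x":0,"y":0,"z":0,"wx":0,"wy":0,"wz":0},
    {"hand":68,"x":0,"y":0,"z":0,"wx":0,"wy":0,"wz":0},
    {"hand":64,"x":0,"y":0,"z":0,"wx":0,"wy":0,"wz":0},
    {"hand":60,"x":0,"y":0,"z":0,"wx":0,"wy":0,"wz":0},
    {"hand":50,"x":0,"y":0,"z":0,"wx":0,"wy":0,"wz":0},
    {"hand":40,"x":0,"y":0,"z":0,"wx":0,"wy":0,"wz":0},
    {"hand":40,"x":0,"y":0,"z":0,"wx":0,"wy":0,"wz":0},
  ],
)

```text
time_s: 23.35
position: [0.4305, 0.2756, 0.0041]
tcp_rot: [[0.971, -0.24, 0.002], [-0.24, -0.971, 0.001], [0.002, -0.002, -1.0]]
force: [-1.0, 0.3, 1.3]
opening: 0.709
```

Gripped at 61.7 mm, with the TCP 4 mm above the tray's underside. Lift smoothly.

Call:
move_arm(
  moves=[
    {"hand":40,"x":0,"y":0,"z":-0.1,"wx":0,"wy":0,"wz":0},
    {"hand":40,"x":0,"y":0,"z":-0.2,"wx":0,"wy":0,"wz":0},
    {"hand":40,"x":0,"y":0,"z":-0.4,"wx":0,"wy":0,"wz":0},
    {"hand":40,"x":0,"y":0,"z":-0.5,"wx":0,"wy":0,"wz":0},
    {"hand":40,"x":0,"y":0,"z":-0.6,"wx":0,"wy":0,"wz":0},
    {"hand":40,"x":0,"y":0,"z":-0.6,"wx":0,"wy":0,"wz":0},
    {"hand":40,"x":0,"y":0,"z":-0.6,"wx":0,"wy":0,"wz":0},
    {"hand":40,"x":0,"y":0,"z":-0.6,"wx":0,"wy":0,"wz":0},
    {"hand":40,"x":0,"y":0,"z":-0.4,"wx":0,"wy":0,"wz":0},
    {"hand":40,"x":0,"y":0,"z":-0.2,"wx":0,"wy":0,"wz":0},
    {"hand":40,"x":0,"y":0,"z":0,"wx":0,"wy":0,"wz":0},
    {"hand":40,"x":0,"y":0,"z":0,"wx":0,"wy":0,"wz":0},
  ],
)

```text
time_s: 24.55
position: [0.4298, 0.2754, 0.1088]
tcp_rot: [[0.971, -0.24, 0.001], [-0.24, -0.971, 0.001], [0.001, -0.001, -1.0]]
force: [-0.0, 0.0, -1.4]
opening: 0.707
```

```bash
python3 - <<'E'
from h import *
plan(.5577,-.0353,22.5,.115)
grab('wrist','w10')
E
```

```text
t 24.55 p [0.4298 0.2754 0.1088] yaw -13.87 open 61.5 F [-0.   0.  -1.4]
rotvec first (tool) [ -0.04  -0.08 -36.37]  then shift units in target axes [-0.03 13.44 -0.25]
```

View pics/w10.png

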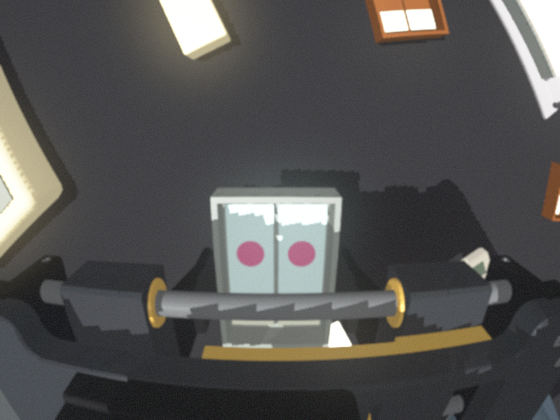

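The tray is held level and square. Turn and carry it over the sheet at z ≈ 0.109.

Call:
move_arm(
  moves=[
    {"hand":40,"x":0,"y":0,"z":0,"wx":0,"wy":0,"wz":-3},
    {"hand":40,"x":0,"y":0,"z":0,"wx":0,"wy":0,"wz":-5.5},
    {"hand":40,"x":0,"y":0,"z":0,"wx":0,"wy":0,"wz":-6.2},
    {"hand":40,"x":0,"y":0,"z":0,"wx":0,"wy":0,"wz":-6.2},
    {"hand":40,"x":0,"y":0,"z":0,"wx":0,"wy":0,"wz":-6.2},
    {"hand":40,"x":0,"y":0,"z":0,"wx":0,"wy":0,"wz":-6.2},
    {"hand":40,"x":0,"y":0,"z":0,"wx":0,"wy":0,"wz":-3},
    {"hand":40,"x":0,"y":0.2,"z":0,"wx":0,"wy":0,"wz":0},
    {"hand":40,"x":0,"y":0.4,"z":0,"wx":0,"wy":0,"wz":0},
    {"hand":40,"x":0,"y":0.7,"z":0,"wx":0,"wy":0,"wz":0},
    {"hand":40,"x":0,"y":0.9,"z":0,"wx":0,"wy":0,"wz":0},
    {"hand":40,"x":0,"y":0.9,"z":0,"wx":0,"wy":0,"wz":0},
    {"hand":40,"x":0,"y":0.9,"z":0,"wx":0,"wy":0,"wz":0},
    {"hand":40,"x":0,"y":0.9,"z":0,"wx":0,"wy":0,"wz":0},
    {"hand":40,"x":0,"y":0.9,"z":0,"wx":0,"wy":0,"wz":0},
    {"hand":40,"x":0,"y":0.9,"z":0,"wx":0,"wy":0,"wz":0},
    {"hand":40,"x":0,"y":0.9,"z":0,"wx":0,"wy":0,"wz":0},
    {"hand":40,"x":0,"y":0.9,"z":0,"wx":0,"wy":0,"wz":0},
    {"hand":40,"x":0,"y":0.9,"z":0,"wx":0,"wy":0,"wz":0},
    {"hand":40,"x":0,"y":0.9,"z":0,"wx":0,"wy":0,"wz":0},
  ],
)

```text
time_s: 26.6
position: [0.5285, 0.0357, 0.1087]
tcp_rot: [[0.925, 0.38, 0.001], [0.38, -0.925, 0.001], [0.001, -0.0, -1.0]]
force: [-0.4, -0.0, -0.8]
opening: 0.713
```

Call:
move_arm(
  moves=[
    {"hand":40,"x":0,"y":0.9,"z":0,"wx":0,"wy":0,"wz":0},
    {"hand":40,"x":0,"y":0.7,"z":0,"wx":0,"wy":0,"wz":0},
    {"hand":40,"x":0,"y":0.4,"z":0,"wx":0,"wy":0,"wz":0},
    {"hand":40,"x":0,"y":0.2,"z":0,"wx":0,"wy":0,"wz":0},
    {"hand":40,"x":0,"y":0,"z":0,"wx":0,"wy":0,"wz":0},
    {"hand":40,"x":0,"y":0,"z":0,"wx":0,"wy":0,"wz":0},
  ],
)

```text
time_s: 27.2
position: [0.5487, -0.0127, 0.1088]
tcp_rot: [[0.924, 0.382, 0.001], [0.382, -0.924, 0.001], [0.001, -0.001, -1.0]]
force: [0.1, -0.1, -0.8]
opening: 0.708
```

```bash
python3 - <<'E'
from h import *
plan(.5577,-.0353,22.5,.036)
grab('wrist','w11')
E
```

```text
t 27.2 p [ 0.5487 -0.0127  0.1088] yaw 22.46 open 61.6 F [ 0.1 -0.1 -0.8]
rotvec first (tool) [-0.06 -0.07 -0.04]  then shift units in target axes [-0.01  0.97  2.91]
```

View pics/w11.png

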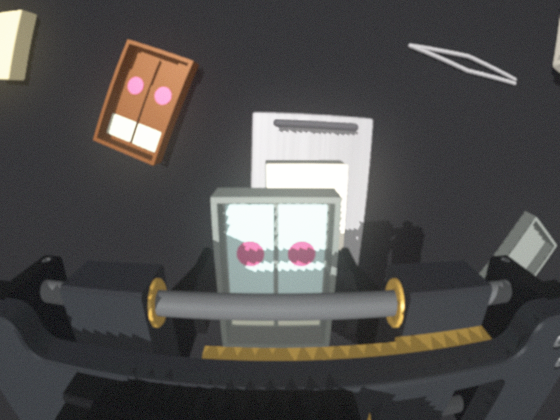

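The carry is 24 mm short in tool y. I compare the sheet and tray edges, then finish the shift.

```bash
python3 - <<'E'
from h import *
c=load('w11')
a=np.radians(22.5);X=np.array([np.cos(a),np.sin(a)]);Y=np.array([-np.sin(a),np.cos(a)])
for u,v,z in((266,163,.031),(348,163,.031),(212,190,.125),(340,190,.125)):
    q=wworld(c,u,v,z)[:2]-[.5487,-.0127]; print((q@X*1000).round(1),(q@Y*1000).round(1))
E
```

```text
44.7 7.0
45.3 -54.6
46.7 29.4
46.6 -30.0
```

Call:
move_arm(
  moves=[
    {"hand":40,"x":0,"y":0.3,"z":0,"wx":0,"wy":0,"wz":0},
    {"hand":40,"x":0,"y":0.4,"z":0,"wx":0,"wy":0,"wz":0},
    {"hand":40,"x":0,"y":0.25,"z":0,"wx":0,"wy":0,"wz":0},
    {"hand":40,"x":0,"y":0,"z":0,"wx":0,"wy":0,"wz":0},
    {"hand":40,"x":0,"y":0,"z":0,"wx":0,"wy":0,"wz":0},
  ],
)

```text
time_s: 27.75
position: [0.5584, -0.0356, 0.1089]
tcp_rot: [[0.925, 0.381, 0.002], [0.381, -0.925, 0.001], [0.002, -0.0, -1.0]]
force: [-0.1, -0.9, -0.8]
opening: 0.709
```

```bash
python3 - <<'E'
from h import *
plan(.5577,-.0353,22.5,.037)
grab('wrist','w12')
E
```

```text
t 27.75 p [ 0.5584 -0.0356  0.1089] yaw 22.39 open 61.7 F [-0.1 -0.9 -0.8]
rotvec first (tool) [-0.03 -0.11 -0.11]  then shift units in target axes [-0.02 -0.02  2.88]
```

View pics/w12.png

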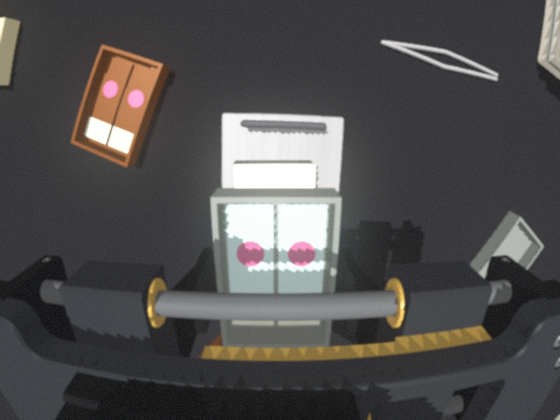

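The tray is aligned over the sheet within about 2 mm. Lower it gently.

Call:
move_arm(
  moves=[
    {"hand":40,"x":-0.05,"y":-0.02,"z":0.2,"wx":0,"wy":-0.1,"wz":-0.1},
    {"hand":40,"x":0,"y":0,"z":0.4,"wx":0,"wy":0,"wz":0},
    {"hand":40,"x":0,"y":0,"z":0.5,"wx":0,"wy":0,"wz":0},
    {"hand":40,"x":0,"y":0,"z":0.5,"wx":0,"wy":0,"wz":0},
    {"hand":40,"x":0,"y":0,"z":0.4,"wx":0,"wy":0,"wz":0},
    {"hand":40,"x":0,"y":0,"z":0.4,"wx":0,"wy":0,"wz":0},
    {"hand":40,"x":0,"y":0,"z":0.2,"wx":0,"wy":0,"wz":0},
    {"hand":40,"x":0,"y":0,"z":0.15,"wx":0,"wy":0,"wz":0},
    {"hand":40,"x":0,"y":0,"z":0.05,"wx":0,"wy":0,"wz":0},
    {"hand":40,"x":0,"y":0,"z":0,"wx":0,"wy":0,"wz":0},
    {"hand":40,"x":0,"y":0,"z":0,"wx":0,"wy":0,"wz":0},
  ],
)

```text
time_s: 28.9
position: [0.5575, -0.0354, 0.0394]
tcp_rot: [[0.924, 0.383, 0.001], [0.383, -0.924, 0.0], [0.001, 0.0, -1.0]]
force: [0.0, 0.1, -1.2]
opening: 0.714
```

Call:
move_arm(
  moves=[
    {"hand":40,"x":0,"y":0,"z":0.06,"wx":0,"wy":0,"wz":0},
    {"hand":40,"x":0,"y":0,"z":0.06,"wx":0,"wy":0,"wz":0},
    {"hand":40,"x":0,"y":0,"z":0,"wx":0,"wy":0,"wz":0},
  ],
)

```text
time_s: 29.2
position: [0.557, -0.0353, 0.0359]
tcp_rot: [[0.924, 0.383, 0.0], [0.383, -0.924, 0.0], [0.0, -0.0, -1.0]]
force: [-1.0, -0.4, -2.2]
opening: 0.713
```

Call:
move_arm(
  moves=[
    {"hand":40,"x":0,"y":0,"z":0.04,"wx":0,"wy":0,"wz":0},
    {"hand":40,"x":0,"y":0,"z":0,"wx":0,"wy":0,"wz":0},
  ],
)

```text
time_s: 29.4
position: [0.5572, -0.0353, 0.0352]
tcp_rot: [[0.924, 0.383, 0.0], [0.383, -0.924, 0.0], [0.001, -0.0, -1.0]]
force: [-0.6, 0.0, 0.6]
opening: 0.708
```

Contact starts at z ≈ 0.035, as expected. Release and retreat.

Call:
move_arm(
  moves=[
    {"hand":87,"x":0,"y":0,"z":0,"wx":0,"wy":0,"wz":0},
    {"hand":87,"x":0,"y":0,"z":0,"wx":0,"wy":0,"wz":0},
    {"hand":87,"x":0,"y":0,"z":0,"wx":0,"wy":0,"wz":0},
    {"hand":87,"x":0,"y":0,"z":0,"wx":0,"wy":0,"wz":0},
    {"hand":87,"x":0,"y":0,"z":-0.3,"wx":0,"wy":0,"wz":0},
    {"hand":87,"x":0,"y":0,"z":-0.6,"wx":0,"wy":0,"wz":0},
    {"hand":87,"x":0,"y":0,"z":-1,"wx":0,"wy":0,"wz":0},
    {"hand":87,"x":0,"y":0,"z":-1,"wx":0,"wy":0,"wz":0},
    {"hand":87,"x":0,"y":0,"z":-1,"wx":0,"wy":0,"wz":0},
    {"hand":87,"x":0,"y":0,"z":-1,"wx":0,"wy":0,"wz":0},
    {"hand":87,"x":-0.8,"y":-1,"z":-0.5,"wx":0,"wy":0,"wz":0},
    {"hand":87,"x":-0.8,"y":-1,"z":0,"wx":0,"wy":0,"wz":0},
    {"hand":87,"x":-0.8,"y":-1,"z":0,"wx":0,"wy":0,"wz":0},
    {"hand":87,"x":-0.3,"y":-1,"z":0,"wx":0,"wy":0,"wz":0},
    {"hand":87,"x":0,"y":-1,"z":0,"wx":0,"wy":0,"wz":0},
    {"hand":87,"x":0,"y":-1,"z":0,"wx":0,"wy":0,"wz":0},
    {"hand":87,"x":0,"y":-1,"z":0,"wx":0,"wy":0,"wz":0},
    {"hand":87,"x":0,"y":-1,"z":0,"wx":0,"wy":0,"wz":0},
    {"hand":87,"x":0,"y":0,"z":0,"wx":0,"wy":0,"wz":0},
    {"hand":87,"x":0,"y":0,"z":0,"wx":0,"wy":0,"wz":0},
  ],
)

```text
time_s: 31.4
position: [0.4183, 0.1237, 0.1704]
tcp_rot: [[0.923, 0.385, 0.001], [0.385, -0.923, -0.0], [0.001, 0.001, -1.0]]
force: [0.7, -0.6, -0.4]
opening: 1.0
```

```bash
python3 - <<'E'
from h import *
plan(.43,.2,22,.2)
grab('wrist','w13');c=grab('top','t13');grab('side','s13')
b=[cv2.imread(f'pics/{n}.png') for n in('t13','s13')]
cv2.imwrite('pics/m13.png',cv2.resize(np.hstack(b),(800,300)))
E
```

```text
t 31.4 p [0.4183 0.1237 0.1704] yaw 22.63 open 87.0 F [ 0.7 -0.6 -0.4]
rotvec first (tool) [ 0.04 -0.07  0.63]  then shift units in target axes [ 1.58 -2.65 -1.18]
```

View pics/m13.png

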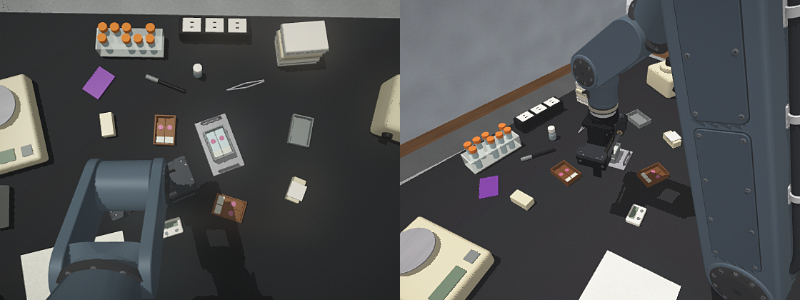

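View pics/w13.png

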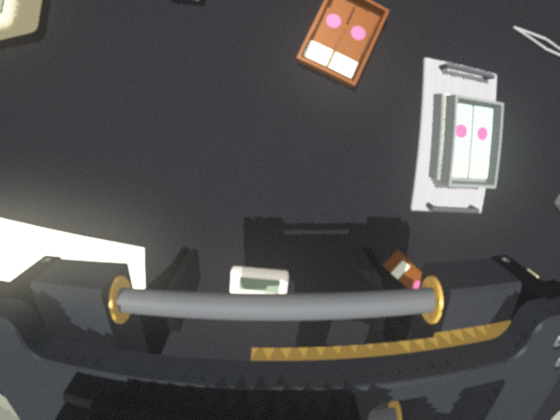

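The stack stands on the carrier with the arm clear. I measure it in the top view.

```bash
python3 - <<'E'
from h import *
c=load('t13'); p=cloud(c)
q=p[150:250,265:350].reshape(-1,3); q=q[(q[:,2]>.043)&(q[:,2]<.07)]
r=cv2.minAreaRect((q[:,:2]*1000).astype(np.float32)); print('top rim',r,np.median(q[:,2]),len(q))
A=np.c_[q[:,:2],np.ones(len(q))];print('slope',np.linalg.lstsq(A,q[:,2],rcond=None)[0].round(3))
print('empty',rect(c,(395,150,445,215),.012,.04))
im=cv2.imread('pics/t13.png')
cv2.imwrite('pics/crop13.png',cv2.resize(im[145:255,260:355],None,fx=5.4,fy=5.4,interpolation=cv2.INTER_CUBIC))
E
```

```text
top rim ((556.2117919921875, -37.21970748901367), (90.10115814208984, 62.395694732666016), 22.443958282470703) 0.05208270616404709 302
slope [0.003 0.    0.049]
empty {'c': (601.5, -286.1), 'size': (91.6, 63.5), 'yaw': -12.7, 'zmed': 20.9, 'n': 344}
```

View pics/crop13.png

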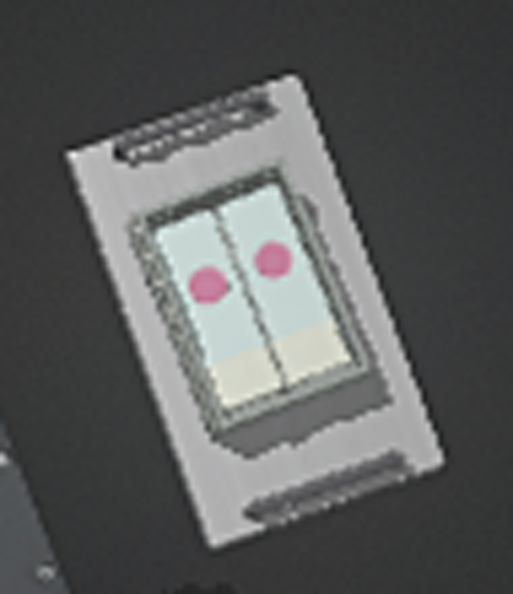

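The top rim measures z = 0.052 (expected 0.051), centre (556, −37), yaw 22.4°, and level. Those match the lower tray, and the empty tray has not moved. Hand in.

```bash
python3 - <<'E'
from h import *
print(order.hand_in())
E
```

```text
the job is handed in; nothing more can be done
None
```

I laid the sheet on the lower tray and set the loaded tray level on top of it. The job was handed in at about 31.5 s of the 61 s; no verdict was reported.

**First try at the sheet:** it stopped early because the fingertips came down on the lower tray's rim, with 47 N on the wrist. This is above the 40 N limit for the arm or gripper body, but it was the fingertips that touched. The camera showed the tray unmoved afterwards. I took the sheet back to its block, gripped it nearer the tips, and released it about 6 mm above the rim.

**Last checks:**

| Item | Centre x, y (mm) | Yaw | Other |
|---|---|---|---|
| Lower tray at the start | (557, −35) | 22.6° | – |
| Sheet, after release | (558, −36) | 22.1° | square on the tray |
| Loaded tray at the end | (556, −37) | 22.4° | rim at 52 mm (51 expected), tilt about 0.003 rad |

- The empty tray was within 0.5 mm of where it started, and the gripper was clear of everything.
- I could not measure the lower tray again once it was covered, nor see the sheet directly under the loaded tray. Both are inferred from the stack's height and position.

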